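Clamp the film reel: nut by hand, then wrench

TASK

Clamp the roll of film on its spindle: turn the big hexagon nut on top clockwise with your fingers (the gripper) until it comes up against its stop, without forcing it any further by hand. Then take the large open-ended wrench from its rest, tighten the nut clockwise with it until it goes no further, and lay the wrench back flat across the two bars of its rest, as it lay before. Leave the nut tight and do not disturb the other things on the bench.

Things in the scene. Friction and masses are not known exactly. Their poses are not given: they have to be found in the camera images.
- nut_foot (a point): Plain steel hexagon nut, 50 mm across flats, 32 mm tall, captive on the upright spindle of the film reel stand; all six sides are free. Origin: centre of its underside, 105 mm above the bench; z up along the spindle; x is square to one pair of flats, the others follow every 60 deg. It turns but neither rises nor falls. The spindle end (20 mm diameter) stands 20 mm above its top.
- reel: Film reel stand, fixed to the bench: dark base disc 160 mm diameter, pale film roll 150 mm diameter (top 72 mm above the bench), clamp plate 76 mm diameter (top 82 mm above the bench), then a neck 34 mm diameter up to the nut at 105 mm. Origin: centre of the underside, on the bench, below the nut.
- nut (a joint): The easy part of the nut's turning, in rad: 0 to 1.3, grows as the nut turns clockwise seen from above; starts between 0 and 0.5. Friction 0.25 N m, stays where it is left. 1.3 is the stop that is felt when turning by hand.
- nip_turn (a joint): Stiff part of the nut's turning, in rad: 0 to 0.6, clockwise seen from above, starts at 0. The nut only moves on into it after joint nut has reached 1.3, against 1.0 N m of friction; 0.6 is the hard end (fully tight). The nut's total turn is joint nut + nip_turn. Turned back anticlockwise, the nut would loosen in joint nut at 0.25 N m.
- wrench: Large loose open-ended wrench, dark steel, about 0.4 kg, 14 mm thick. Origin: on its underside, centre line, near the balance point: grip here (handle 28 mm wide, x -78 to +43 mm). x points to the open jaw. Jaw: 52 mm wide, bottom at x = +60 mm, flared tips at +124 mm, 86 mm over them. On the nut, the nut's axis is at x = +90 mm, prongs along two flats; play about 0.1 rad each way.
- rest: White plastic wrench rest fixed to the bench: plate 200 x 100 x 8 mm with two crossbars across its y, each 18 mm wide, 100 mm long, tops 35 mm above the bench, at x = -50 and +50 mm. Origin: centre of its underside, on the bench; x along its length. The wrench starts along it on the two bars, origins nearly above one another, jaw towards +x.
- core: Bystander: cardboard tube, 82 mm diameter, 50 mm tall, standing. Origin: centre of underside.
- tape: Bystander: roll of blue tape, 100 mm diameter, 24 mm tall, lying flat. Origin: centre of underside.
- small_wrench: Bystander: small wrench, 150 mm long, lying on the bench, too small for the nut. x along it.
- screwdriver: Bystander: screwdriver, 180 mm long, lying on the bench. x along it.
- jar: Bystander: white plastic jar, 70 mm diameter, 100 mm tall, standing. Origin: centre of underside.
- tray: Bystander: empty clear plastic tray, 190 x 140 x 45 mm. Origin: centre of underside.
There are look-alikes about, which are no part of the job. What is shaped like the reel but red is not meant.

How it is judged:
By the outcome, as a careful person would: the job done as asked, in the order asked, and still so for the second after the job is handed in, with the robot touching nothing.
It also fails if it takes over 67 s, if anything falls off the work surface, if the arm or the gripper's body presses on something with over 40 N, if the wrist force passes 120 N, or if a joint passes its speed limit or range.

ROBOT

A 6-joint arm with a two-finger parallel gripper is mounted at the origin on the work surface. World frame = base frame: x ahead of the robot, y to its left, z up, the work surface at z = 0. Lengths are in m, angles in rad, forces in N, time in s.
With the tool pointing down it reaches from about 0.4 to 0.925 m from the base axis. Payload 3.4 kg.
Tool frame: the origin (TCP) lies on the centre line of the jaws, within the pads' length; the fingertips stand 17 mm ahead of it and the grasp point (between the pads) lies 2 mm behind it; z points along the fingers, y is the line along which they close (so a half turn about z gives the same grasp; the last joint's range is limited). The gripper opens to 85 mm and grips with 20 to 120 N. Pads are 22 mm wide; open, the fingers measure 114 mm over their backs; the gripper's body (76 mm by 85 mm) begins 54 mm behind the grasp point. The pads swing forward as they close: fully open they stand 13 mm farther back than shut.
Start: joints at [1.034, 0.307, 1.506, -0, 1.328, -0.073], TCP at [0.257, 0.515, 0.223] pointing down, gripper open.
Joint ranges: [-3.12, 3.12], [-1.05, 2.28], [0.14, 2.33], [-1.42, 4.57], [0.1, 2.73], [-2.68, 2.68]. Speed limits (rad/s): [2.57, 2.57, 3.14, 3.14, 3.14, 3.14].

INTERFACE

Orientations are given as a unit quaternion [x, y, z, w].
In Python, from station import monitor, get_image, camera_params, sign_off gives the robot as it stands.
- The arm moves only by the shell command python3 -m jog 'ROWS' [OPENING] [FORCE]. ROWS is a JSON object of lists of equal length, an entry for each row: "translation": the shift along the world's x, y, z in units of 0.5 m (1.0 is 0.5 m), a list of three; "twist": the turn, a rotation vector about the world's x, y, z in units of 30 degrees (1.0 is 30 degrees), a list of three. A call has 1 to 8 rows; each row is the pose to reach, as a shift and turn from the pose commanded when the call began; what a row does not reach only later rows make up. A row lasts 1/8 s, in which the tool goes at most 62.5 mm and 10.7 degrees, less where a joint would pass 70% of its speed; a pose out of reach is approached as far as the arm can. A call with a number of a shift or a turn outside -1 to 1 is refused whole. A call with a gripper value outside its range is refused whole. OPENING is the finger opening in mm, from 0 to 85.4, set as the call begins (- or left out, the last holds). The fingers move at their own pace and stop on an object; FORCE is the grip in N (left out, the last holds). Time passes only in rows, so rows that repeat a pose let the fingers close. It gives the time, the measured TCP pose, the force, the opening and the grip force at its end, in the units of the state.
- monitor.get_obs(): the state, without advancing time (a new reading comes with each control period).
- get_image(name): name is "side" or "top" or "wrist"; returns the picture (400x640x3 uint8, red, green, blue); there is no depth.
- camera_params(name): a dict with "vertical_fov" (degrees; the focal length in pixels is half the picture's height over the tangent of half this angle, whatever the lens; pixels are square), "cx", "cy" (the principal point, pixels), "T" (4x4, takes a point from camera to world coordinates). Camera axes: x right, y up, looking along -z (the intrinsics and any distortion apply to the point x, -y, -z); pixel columns grow to the right and rows downward; lengths in m; the calibration is good to about 2 mm. A picture is of the moment at which its call begins: read the wrist's pose just before it. camera_params takes no time and is no camera call; for the wrist camera it gives the pose at the moment of the call.
- sign_off(): hands the job in; it is judged then, once.
The state is a dict: "time": time; "q": joint angles; "qvel": joint speeds; "joint_efforts": joint torques, N m; "tool_pos": TCP position; "tcp_rot": TCP orientation; "force": force on the tool from outside, world axes, zero at the start; "torque": the same for the moment, N m; "width": finger opening in m; "grasp_force": force on a finger pad.
Only numpy, scipy, OpenCV 4.12 (cv2) and the standard library are available. Lean on these libraries where they do the work, as an engineer would, in place of code of your own. Each camera call takes 0.05 s, during which the arm holds its last target. There are 200 camera calls.

## Working session

There is one attempt and no reset: what is moved stays moved. The work goes in short steps, Python scripts to look and compute and a shell command to move; the robot and the scene stay as the last step left them, time stands still between calls to the robot, and variables do not carry over. Pictures are saved under pics/ and viewed, at most 13 in all, crops included, and the job is handed in when it is done.

```bash
ls; mkdir -p pics; python3 - <<'E'
from station import monitor,get_image,camera_params
import cv2,numpy as np
for n in ("side","top"):
    im=get_image(n); cv2.imwrite(f"pics/{n}0.png",im[:,:,::-1]); p=camera_params(n); print(n,{k:(np.round(v,4).tolist() if k=='T' else v) for k,v in p.items()})
o=monitor.get_obs(); print(o)
E
```

```text
pics
side {'vertical_fov': 52.87150403426214, 'cx': 325.55450652487343, 'cy': 198.9246346953554, 'T': [[0.7201, 0.3908, -0.5733, -0.2169], [-0.6938, 0.4119, -0.5907, -0.7683], [0.0053, 0.8231, 0.5678, 0.7816], [0.0, 0.0, 0.0, 1.0]]}
top {'vertical_fov': 44.08797653210433, 'cx': 308.9651795770392, 'cy': 196.76059668049555, 'T': [[0.0008, 0.9975, -0.0704, 0.4108], [-1.0, 0.0011, 0.0055, -0.0304], [0.0056, 0.0704, 0.9975, 1.6539], [0.0, 0.0, 0.0, 1.0]]}
{'time': 0.1, 'q': array([ 1.03453946e+00,  3.07502432e-01,  1.50753977e+00,  1.33180232e-05,
        1.32840647e+00, -7.35304058e-02]), 'qvel': array([-1.55781850e-04, -2.48883100e-03, -3.58962590e-03,  6.84101347e-04,
        2.66584705e-05,  1.14296298e-03]), 'joint_efforts': array([-8.40005741e-04, -4.58529389e+01, -2.52609676e+01, -2.21220253e-04,
        5.64157395e-03, -4.80622884e-05]), 'tool_pos': array([0.25637862, 0.51396296, 0.22227187]), 'tcp_rot': array([ 2.29306108e-01,  9.73353917e-01, -8.83264861e-04, -2.84744390e-04]), 'force': array([-0.71138026,  0.41606733, -1.02867252]), 'torque': array([ 0.02105646,  0.02365504, -0.00085398]), 'grasp_force': 0.0, 'width': 0.08549640839803292}
```

View pics/top0.png

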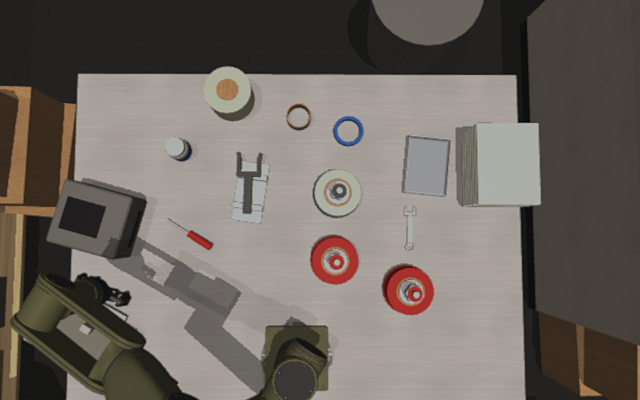

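View pics/side0.png

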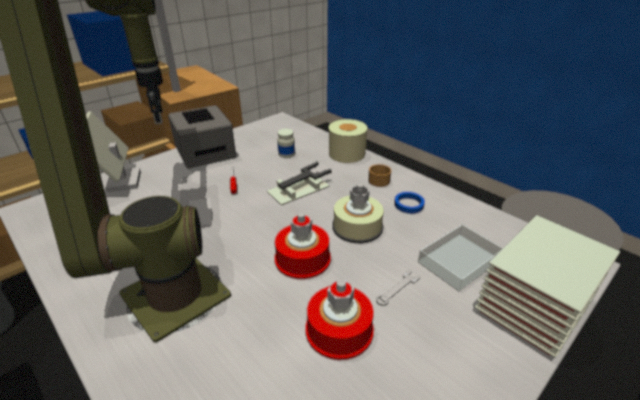

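Top view: the pale reel is at (338,192). The red reels at (335,260) and (408,290) and the paper roll at (228,90) are look-alikes. The large wrench is on its white rest at (250,185), jaw towards the top of the image; the small wrench at (409,228) is a bystander. In the side view the pale reel is at (358,215) and the wrench at (300,180). I choose the pale reel and the wrench on the rest, and check both in a crop.

```bash
cat > h.py <<'E'
import numpy as np,cv2
from station import monitor,get_image,camera_params
def K(p): return 200/np.tan(np.radians(p['vertical_fov'])/2)
def cast(p,uv,z):
    f=K(p);T=np.array(p['T']);d=T[:3,:3]@np.array([(uv[0]-p['cx'])/f,-(uv[1]-p['cy'])/f,-1]);c=T[:3,3]
    return c+d*(z-c[2])/d[2]
def proj(p,X):
    T=np.array(p['T']);x=T[:3,:3].T@(np.asarray(X)-T[:3,3]);f=K(p)
    return np.array([p['cx']-f*x[0]/x[2],p['cy']+f*x[1]/x[2]])
E
python3 - <<'E'
from h import *
im=cv2.imread('pics/top0.png'); p=camera_params('top')
hsv=cv2.cvtColor(im,cv2.COLOR_BGR2HSV)
print('px',im[192,318],im[150,300],im[215,262],im[192,350])
# film roll: pale yellowish
m=((hsv[:,:,1]>35)&(hsv[:,:,2]>150)&(hsv[:,:,0]>18)&(hsv[:,:,0]<45)).astype(np.uint8)*255
cs=[c for c in cv2.findContours(m,cv2.RETR_EXTERNAL,2)[0] if cv2.contourArea(c)>300]
for c in cs:
    (x,y),r=cv2.minEnclosingCircle(c); print('pale',x,y,r,cast(p,(x,y),.072), r*2*(1.654-.072)/K(p))
# wrench dark
roi=np.zeros_like(m); roi[145:225,225:275]=255
m2=((hsv[:,:,2]<110)&(roi>0)).astype(np.uint8)*255
c=max(cv2.findContours(m2,cv2.RETR_EXTERNAL,2)[0],key=cv2.contourArea)
(cx,cy),wh,a=cv2.minAreaRect(c);print('wrench',cx,cy,wh,a,cast(p,(cx,cy),.049))
b=cv2.boxPoints(((cx,cy),wh,a)); print([cast(p,q,.049).round(4).tolist() for q in b])
a=cv2.resize(im[145:230,220:375],None,fx=5,fy=5,interpolation=2)
a=cv2.resize(im[140:235,225:368],None,fx=5,fy=5,interpolation=2); cv2.imwrite('pics/crop0.png',a)
E
```

```text
px [161 174 171] [153 159 167] [126 133 140] [ 82 117 152]
wrench 248.0825958251953 182.76585388183594 (25.066835403442383, 60.69313430786133) 2.726310968399048 [0.56949329 0.1592961  0.049     ]
[[0.4725, 0.2037, 0.049], [0.6711, 0.1965, 0.049], [0.6673, 0.1145, 0.049], [0.4687, 0.1224, 0.049]]
```

View pics/crop0.png

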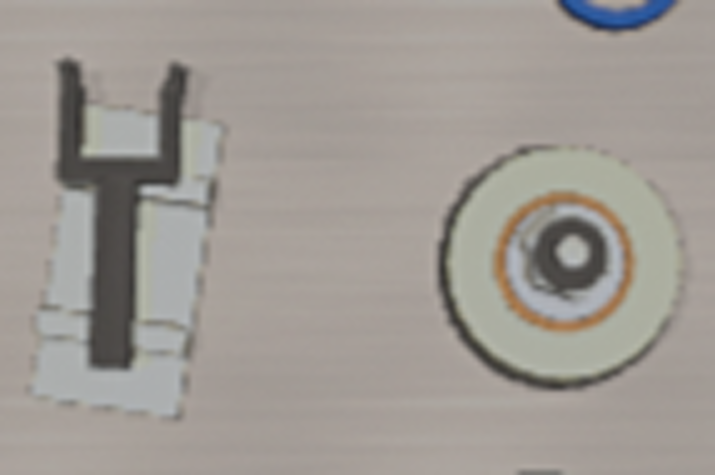

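```bash
python3 - <<'E'
from h import *
p=camera_params('top')
for n,u,v,z in [('film',563,265,.072),('spindle',572,252,.157),('nut',571,254,.137),('film L',441,265,.072),('film R',686,265,.072),('hand tail',111,368,.049),('handle top',117,185,.049),('tipL',67,60,.049),('tipR',181,65,.049),('rest1',55,88,.008),('rA',226,123,.008),('rB',180,418,.008),('rC',33,395,.008)]:
    print(n,(cast(p,((u+.0)/5+225,v/5+140),z)).round(4))
s=camera_params('side'); print(proj(s,[*cast(p,(571/5+225,254/5+140),.137)[:2],.137]))
w=camera_params('wrist'); print(w['vertical_fov'],w['cx'],w['cy']); print(np.round(w['T'],3))
E
```

```text
film [ 0.5346 -0.1312  0.072 ]
spindle [ 0.5358 -0.1313  0.157 ]
nut [ 0.5363 -0.132   0.137 ]
film L [ 0.5345 -0.0528  0.072 ]
film R [ 0.5347 -0.2103  0.072 ]
hand tail [0.4689 0.1612 0.049 ]
handle top [0.5884 0.1584 0.049 ]
tipL [0.6707 0.1919 0.049 ]
tipR [0.6675 0.1173 0.049 ]
rest1 [0.6583 0.2055 0.008 ]
rA [0.6349 0.0906 0.008 ]
rB [0.4372 0.1199 0.008 ]
rC [0.4524 0.2178 0.008 ]
[358.95870193 190.04886609]
63.3830983602552 319.2837329349149 202.44997386513862
[[ 0.447 -0.851 -0.276  0.185]
 [ 0.895  0.424  0.14   0.55 ]
 [-0.002 -0.309  0.951  0.373]
 [ 0.     0.     0.     1.   ]]
```

```bash
Z='[0,0,0]'; python3 -m jog '{"translation":[[0.4,-0.84,0.06],[0.4,-0.84,0.06],[0.4,-0.84,0.06],[0.4,-0.84,0.06],[0.4,-0.84,0.06],[0.4,-0.84,0.06],[0.4,-0.84,0.06],[0.4,-0.84,0.06]],"twist":[[0,0,0],[0,0,0],[0,0,0],[0,0,0],[0,0,0],[0,0,0],[0,0,0],[0,0,0]]}' 85
python3 -m jog '{"translation":[[0.24,-0.49,0],[0.24,-0.49,0],[0.24,-0.49,0],[0.24,-0.49,0],[0.24,-0.49,0],[0.24,-0.49,0],[0.24,-0.49,0]],"twist":[[0,0,0],[0,0,0],[0,0,0],[0,0,0],[0,0,0],[0,0,0],[0,0,0]]}'
python3 - <<'E'
from h import *
w=camera_params('wrist'); im=get_image('wrist'); cv2.imwrite('pics/w1.png',im[:,:,::-1])
np.save('w1.npy',w['T']); o=monitor.get_obs(); print(o['q'].round(3),o['tool_pos'],o['time'])
for z in (.105,.137,.157): print(proj(w,[.5352,-.1313,z]))
E
```

```text
time: 1.1
tool_pos: [0.4577, 0.0915, 0.2531]
tcp_rot: [0.231, 0.973, -0.0, 0.0]
force: [0.4, 1.1, -0.7]
width: 0.0849
grasp_force: 0.0
time: 1.98
tool_pos: [0.5757, -0.1489, 0.2527]
tcp_rot: [0.229, 0.973, 0.0, -0.001]
force: [0.7, -0.0, -0.4]
width: 0.0849
grasp_force: 0.0
[-3.240e-01  3.140e-01  1.417e+00  1.000e-03  1.411e+00 -1.434e+00] [ 0.57574868 -0.14866583  0.25298024] 2.025
[316.58045384 138.94502488]
[316.26810743 143.67011204]
[316.03360243 147.21763653]
```

View pics/w1.png

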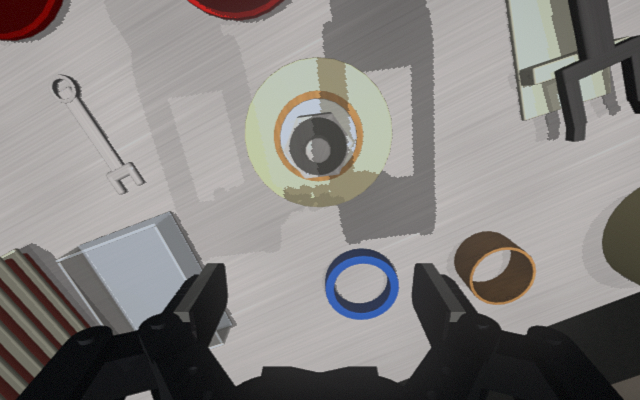

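The wrist view shows the pale reel at (318,130), with its dark nut and spindle at (318,148); this matches the projection. Next I measure the hexagon's angle.

```bash
python3 - <<'E'
from h import *
im=cv2.imread('pics/w1.png'); p=camera_params('wrist'); p['T']=np.load('w1.npy')
g=cv2.cvtColor(im,cv2.COLOR_BGR2GRAY); sub=g[100:190,270:370]
hsv=cv2.cvtColor(im,cv2.COLOR_BGR2HSV)
print([ (u,v,im[v,u].tolist()) for u,v in [(300,150),(318,130),(335,150),(318,165),(318,150),(350,140)]])
m=((g<115)&(hsv[:,:,1]<50)).astype(np.uint8)*255; roi=np.zeros_like(m); cv2.circle(roi,(318,147),36,255,-1); m&=roi
m=cv2.morphologyEx(m,cv2.MORPH_OPEN,np.ones((5,5)))
c=max(cv2.findContours(m,cv2.RETR_EXTERNAL,2)[0],key=cv2.contourArea); h=cv2.convexHull(c)
P=np.array([cast(p,q[0],.137)[:2] for q in h])
print(cv2.contourArea(c),cv2.minEnclosingCircle(h))
# support width in world by angle
H=P; 
for a in range(0,180,5):
    d=np.array([np.cos(np.radians(a)),np.sin(np.radians(a))]); s=H@d; print(a,round((s.max()-s.min())*1e3,1),end='; ')
big=cv2.resize(im[100:190,260:380],None,fx=6,fy=6,interpolation=cv2.INTER_CUBIC)
big=cv2.convertScaleAbs(big,alpha=1.6,beta=0); cv2.imwrite('pics/w1c.png',big)
E
```

```text
[(300, 150, [87, 88, 89]), (318, 130, [66, 70, 71]), (335, 150, [66, 69, 70]), (318, 165, [64, 68, 68]), (318, 150, [121, 124, 126]), (350, 140, [191, 192, 190])]
2530.5 ((318.22064208984375, 145.7701416015625), 29.240076065063477)
0 47.4; 5 47.4; 10 47.3; 15 47.1; 20 47.5; 25 47.6; 30 47.4; 35 47.0; 40 46.9; 45 46.9; 50 46.9; 55 46.9; 60 46.4; 65 46.1; 70 46.4; 75 46.6; 80 46.6; 85 46.6; 90 46.6; 95 46.8; 100 46.9; 105 47.0; 110 46.9; 115 46.9; 120 47.0; 125 47.2; 130 47.0; 135 46.7; 140 46.9; 145 46.9; 150 46.8; 155 46.7; 160 47.3; 165 47.5; 170 47.3; 175 47.1;
```

View pics/w1c.png

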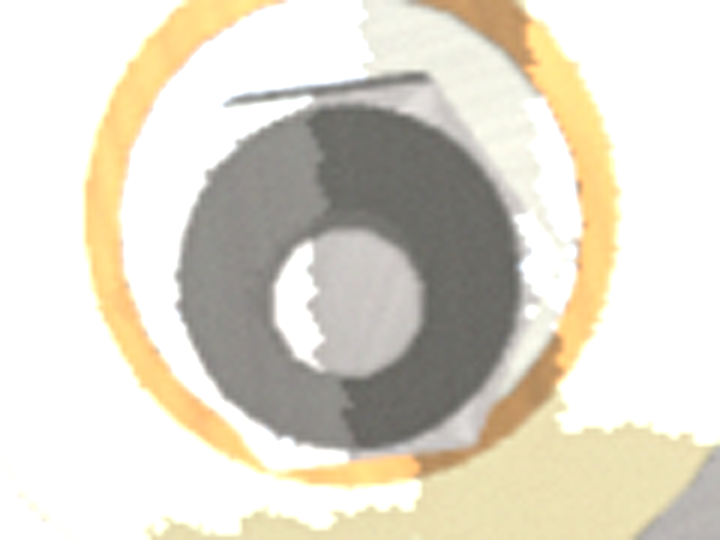

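The crop shows a pale hexagon under a round dark chamfer, with flat edges along (228,102)-(428,75) and (265,470)-(475,440) in crop pixels.

```bash
python3 - <<'E'
from h import *
p=camera_params('wrist'); p['T']=np.load('w1.npy')
C=lambda u,v,z: cast(p,(u/6+260,v/6+100),z)
for a,b,z in [((265,470),(475,440),.137),((228,102),(428,75),.105),((428,75),(520,215),.105)]:
    A,B=C(*a,z),C(*b,z);d=B-A; print(A[:2].round(4),B[:2].round(4),np.linalg.norm(d)*1e3,'edge deg',np.degrees(np.arctan2(d[1],d[0])))
print('ctr',C(348,302,.157),C(350,278,.137))
T=np.array(p['T']); o=monitor.get_obs(); print(np.degrees(np.arctan2(T[1,0],T[0,0])), o['q'])
E
```

```text
[ 0.5566 -0.1535] [ 0.5659 -0.1252] 29.82076677779459 edge deg 71.81733068758464
[ 0.5105 -0.1375] [ 0.5203 -0.1091] 29.987482811178708 edge deg 70.92273293631511
[ 0.5203 -0.1091] [ 0.5449 -0.1056] 24.887628266596643 edge deg 8.210241029159501
ctr [ 0.53797891 -0.13102123  0.157     ] [ 0.53789246 -0.13075767  0.137     ]
63.49405760865162 [-3.24135949e-01  3.14467317e-01  1.41744512e+00  6.56376394e-04
  1.41110282e+00 -1.43366837e+00]
```

```bash
python3 -m jog '{"translation":[[-0.04,0.02,0],[-0.078,0.036,0],[-0.078,0.036,-0.05],[-0.078,0.036,-0.11],[-0.078,0.036,-0.17],[-0.078,0.036,-0.22],[-0.078,0.036,-0.265],[-0.078,0.036,-0.265]],"twist":[[0,0,-0.35],[0,0,-0.7],[0,0,-0.73],[0,0,-0.73],[0,0,-0.73],[0,0,-0.73],[0,0,-0.73],[0,0,-0.73]]}' 85
python3 - <<'E'
from h import *
im=get_image('wrist'); cv2.imwrite('pics/w2.png',im[:,:,::-1]); o=monitor.get_obs();print(o['q'].round(3),o['force'].round(2),o['torque'].round(3),o['tool_pos'])
E
python3 -m jog '{"translation":[[0,0,0],[0,0,0],[0,0,0],[0,0,0],[0,0,0],[0,0,0]],"twist":[[0,0,0],[0,0,0],[0,0,0],[0,0,0],[0,0,0],[0,0,0]]}' 40 30
python3 -c "
from h import *
o=monitor.get_obs();print(o['force'].round(2),o['torque'].round(3),o['tool_pos'],o['width'],o['tcp_rot'])"
```

```text
time: 3.02
tool_pos: [0.5356, -0.1303, 0.1194]
tcp_rot: [0.409, 0.912, -0.0, -0.002]
force: [0.1, -0.3, -0.3]
width: 0.085
grasp_force: 0.0
[-0.316  0.375  1.69   0.     1.078 -1.043] [ 0.77 -0.17 -0.03] [ 0.018  0.005 -0.019] [ 0.53688543 -0.13095094  0.12062227]
time: 3.82
tool_pos: [0.5388, -0.1324, 0.1221]
tcp_rot: [0.41, 0.912, 0.001, 0.001]
force: [-0.8, 1.6, 6.9]
width: 0.0488
grasp_force: 30.5
[-0.79  1.61  6.89] [ 0.277  0.087 -0.091] [ 0.53878298 -0.13242819  0.12211761] 0.04876988239885757 [4.10281838e-01 9.11957715e-01 5.61703062e-04 1.27393457e-03]
```

View pics/w2.png

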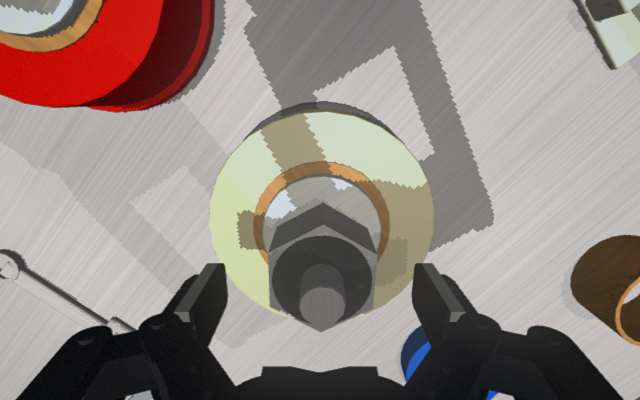

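The nut sits squarely between the open fingers at (322,270). It is now gripped at 49 mm opening. Next I turn it clockwise, checking the torque as I go.

```bash
cat > chk.py <<'E'
import sys
from h import *
o=monitor.get_obs(); T=o['tcp_rot']; a=np.degrees(2*np.arctan2(T[1],T[0]))
print('tz %.3f F %s yaw2a %.1f w %.1f pos %s'%(o['torque'][2],o['force'].round(1),a,o['width']*1e3,o['tool_pos'].round(4)))
sys.exit(abs(o['torque'][2])>float(sys.argv[1]))
E
python3 -m jog '{"translation":[[0,0,0],[0,0,0],[0,0,0],[0,0,0]],"twist":[[0,0,-0.13],[0,0,-0.26],[0,0,-0.39],[0,0,-0.5]]}' >/dev/null; python3 chk.py .5 || exit
python3 -m jog '{"translation":[[0,0,0],[0,0,0],[0,0,0],[0,0,0]],"twist":[[0,0,-0.13],[0,0,-0.26],[0,0,-0.39],[0,0,-0.5]]}' >/dev/null; python3 chk.py .5 || exit
python3 -m jog '{"translation":[[0,0,0],[0,0,0],[0,0,0],[0,0,0]],"twist":[[0,0,-0.1],[0,0,-0.2],[0,0,-0.3],[0,0,-0.35]]}' >/dev/null; python3 chk.py .5
```

```text
tz 0.283 F [-0.2  1.9  6.9] yaw2a 116.5 w 48.6 pos [ 0.5386 -0.1325  0.1221]False
```

```bash
sed -i 's/sys.exit(\(.*\))$/sys.exit(int(\1))/' chk.py
python3 -m jog '{"translation":[[0,0,0],[0,0,0],[0,0,0],[0,0,0]],"twist":[[0,0,-0.13],[0,0,-0.26],[0,0,-0.39],[0,0,-0.5]]}' >/dev/null; python3 chk.py .5 || exit
python3 -m jog '{"translation":[[0,0,0],[0,0,0],[0,0,0],[0,0,0]],"twist":[[0,0,-0.1],[0,0,-0.2],[0,0,-0.3],[0,0,-0.35]]}' >/dev/null; python3 chk.py .5 || exit
python3 -m jog '{"translation":[[0,0,0],[0,0,0]],"twist":[[0,0,-0.03],[0,0,-0.05]]}' >/dev/null; python3 chk.py .5 || exit
python3 -m jog '{"translation":[[0,0,0],[0,0,0]],"twist":[[0,0,-0.03],[0,0,-0.05]]}' >/dev/null; python3 chk.py .5 || exit
python3 -m jog '{"translation":[[0,0,0],[0,0,0]],"twist":[[0,0,-0.03],[0,0,-0.05]]}' >/dev/null; python3 chk.py .5 || exit
python3 -m jog '{"translation":[[0,0,0],[0,0,0]],"twist":[[0,0,-0.03],[0,0,-0.05]]}' >/dev/null; python3 chk.py .5 || exit
python3 -m jog '{"translation":[[0,0,0],[0,0,0]],"twist":[[0,0,-0.03],[0,0,-0.05]]}' >/dev/null; python3 chk.py .5
```

```text
tz 0.275 F [-0.9  1.9  6.6] yaw2a 101.5 w 49.0 pos [ 0.5384 -0.1325  0.1221]
tz 0.281 F [-1.3  0.8  6.9] yaw2a 91.1 w 48.6 pos [ 0.5383 -0.1325  0.1221]
tz 0.221 F [-0.5  1.8  7.1] yaw2a 89.6 w 48.6 pos [ 0.5383 -0.1325  0.1221]
tz 0.241 F [-1.1  1.   7.5] yaw2a 88.1 w 48.9 pos [ 0.5383 -0.1325  0.1221]
tz 0.264 F [-2.1  1.7  7.7] yaw2a 86.6 w 48.8 pos [ 0.5382 -0.1325  0.1221]
tz 0.290 F [-1.4  1.4  7.1] yaw2a 85.1 w 49.0 pos [ 0.5382 -0.1325  0.1221]
tz 0.247 F [-0.8  1.8  7.4] yaw2a 83.6 w 48.8 pos [ 0.5382 -0.1325  0.1221]
```

```bash

python3 -m jog '{"translation":[[0,0,0],[0,0,0]],"twist":[[0,0,-0.03],[0,0,-0.05]]}' >/dev/null; python3 chk.py .45 || exit
python3 -m jog '{"translation":[[0,0,0],[0,0,0]],"twist":[[0,0,-0.03],[0,0,-0.05]]}' >/dev/null; python3 chk.py .45 || exit
python3 -m jog '{"translation":[[0,0,0],[0,0,0]],"twist":[[0,0,-0.03],[0,0,-0.05]]}' >/dev/null; python3 chk.py .45 || exit
python3 -m jog '{"translation":[[0,0,0],[0,0,0]],"twist":[[0,0,-0.03],[0,0,-0.05]]}' >/dev/null; python3 chk.py .45 || exit
python3 -m jog '{"translation":[[0,0,0],[0,0,0]],"twist":[[0,0,-0.03],[0,0,-0.05]]}' >/dev/null; python3 chk.py .45 || exit
python3 -m jog '{"translation":[[0,0,0],[0,0,0]],"twist":[[0,0,-0.03],[0,0,-0.05]]}' >/dev/null; python3 chk.py .45 || exit
python3 -m jog '{"translation":[[0,0,0],[0,0,0]],"twist":[[0,0,-0.03],[0,0,-0.05]]}' >/dev/null; python3 chk.py .45 || exit
python3 -m jog '{"translation":[[0,0,0],[0,0,0]],"twist":[[0,0,-0.03],[0,0,-0.05]]}' >/dev/null; python3 chk.py .45 || exit
python3 -m jog '{"translation":[[0,0,0],[0,0,0]],"twist":[[0,0,-0.03],[0,0,-0.05]]}' >/dev/null; python3 chk.py .45 || exit
python3 -m jog '{"translation":[[0,0,0],[0,0,0]],"twist":[[0,0,-0.03],[0,0,-0.05]]}' >/dev/null; python3 chk.py .45 || exit
python3 -m jog '{"translation":[[0,0,0],[0,0,0]],"twist":[[0,0,-0.03],[0,0,-0.05]]}' >/dev/null; python3 chk.py .45
```

```text
tz 0.272 F [-1.4  1.9  6.8] yaw2a 82.1 w 48.8 pos [ 0.5382 -0.1325  0.1221]
tz 0.268 F [-0.4  0.7  7.3] yaw2a 80.6 w 48.7 pos [ 0.5382 -0.1325  0.1221]
tz 0.231 F [-1.4  2.   7.9] yaw2a 79.1 w 48.4 pos [ 0.5382 -0.1325  0.1221]
tz 0.265 F [-1.8  1.6  7.5] yaw2a 77.6 w 48.7 pos [ 0.5381 -0.1325  0.1221]
tz 0.285 F [-0.5  1.6  7.3] yaw2a 76.1 w 48.7 pos [ 0.5381 -0.1325  0.1221]
tz 0.249 F [-1.2  1.9  8.3] yaw2a 74.6 w 48.6 pos [ 0.5381 -0.1324  0.1221]
tz 0.239 F [-2.1  1.3  7.4] yaw2a 73.1 w 48.3 pos [ 0.5381 -0.1324  0.1221]
tz 0.190 F [-1.7  0.9  6.7] yaw2a 71.6 w 48.5 pos [ 0.5381 -0.1324  0.1221]
tz 0.230 F [-1.4  1.7  8. ] yaw2a 70.1 w 48.6 pos [ 0.5381 -0.1324  0.1221]
tz 0.273 F [-2.3  1.9  7.1] yaw2a 68.6 w 49.0 pos [ 0.5381 -0.1324  0.1221]
tz 0.189 F [-2.2  1.9  7.2] yaw2a 67.1 w 48.8 pos [ 0.538  -0.1324  0.1221]
```

```bash

python3 -m jog '{"translation":[[0,0,0],[0,0,0]],"twist":[[0,0,-0.02],[0,0,-0.04]]}' >/dev/null; python3 chk.py .42 || exit
python3 -m jog '{"translation":[[0,0,0],[0,0,0]],"twist":[[0,0,-0.02],[0,0,-0.04]]}' >/dev/null; python3 chk.py .42 || exit
python3 -m jog '{"translation":[[0,0,0],[0,0,0]],"twist":[[0,0,-0.02],[0,0,-0.04]]}' >/dev/null; python3 chk.py .42 || exit
python3 -m jog '{"translation":[[0,0,0],[0,0,0]],"twist":[[0,0,-0.02],[0,0,-0.04]]}' >/dev/null; python3 chk.py .42 || exit
python3 -m jog '{"translation":[[0,0,0],[0,0,0]],"twist":[[0,0,-0.02],[0,0,-0.04]]}' >/dev/null; python3 chk.py .42 || exit
python3 -m jog '{"translation":[[0,0,0],[0,0,0]],"twist":[[0,0,-0.02],[0,0,-0.04]]}' >/dev/null; python3 chk.py .42 || exit
python3 -m jog '{"translation":[[0,0,0],[0,0,0]],"twist":[[0,0,-0.02],[0,0,-0.04]]}' >/dev/null; python3 chk.py .42 || exit
python3 -m jog '{"translation":[[0,0,0],[0,0,0]],"twist":[[0,0,-0.02],[0,0,-0.04]]}' >/dev/null; python3 chk.py .42 || exit
python3 -m jog '{"translation":[[0,0,0],[0,0,0]],"twist":[[0,0,-0.02],[0,0,-0.04]]}' >/dev/null; python3 chk.py .42 || exit
python3 -m jog '{"translation":[[0,0,0],[0,0,0]],"twist":[[0,0,-0.02],[0,0,-0.04]]}' >/dev/null; python3 chk.py .42
```

```text
tz 0.293 F [-1.7  1.9  8.2] yaw2a 65.9 w 48.6 pos [ 0.538  -0.1324  0.1221]
tz 0.225 F [-0.9  2.5  7.3] yaw2a 64.7 w 49.0 pos [ 0.538  -0.1324  0.1221]
tz 0.547 F [-1.9  2.2  7. ] yaw2a 63.5 w 48.6 pos [ 0.538  -0.1323  0.1221]
```

The stop is felt: torque rose from 0.25 to 0.55 N m at tool angle -26.5°. Now I release, rise and go to above the wrench.

```bash
python3 -m jog '{"translation":[[0,0,0],[0,0,0],[0,0,0],[0,0,0],[0,0,0.04],[0,0,0.12],[0,0,0.22],[0,0,0.24]],"twist":[[0,0,0],[0,0,0],[0,0,0],[0,0,0],[0,0,0],[0,0,0],[0,0,0],[0,0,0]]}' 85
python3 -m jog '{"translation":[[0,0.1,0],[0,0.2,0],[0,0.3,0]],"twist":[[0,0,0.34],[0,0,0.68],[0,0,1]]}'
python3 -m jog '{"translation":[[0,0.1,0],[0,0.2,0],[0.01,0.28,0]],"twist":[[0,0,0.34],[0,0,0.68],[0,0,1]]}'
python3 -m jog '{"translation":[[0,0,-0.03],[0,0,-0.06],[0,0,-0.06]],"twist":[[0,0,0.34],[0,0,0.68],[0,0,1]]}'
python3 -m jog '{"translation":[[0,0,0],[0,0,0],[0,0,0],[0,0,0]],"twist":[[0,0,0.34],[0,0,0.68],[0,0,0.79],[0,0,0.79]]}'
python3 - <<'E'
from h import *
w=camera_params('wrist'); im=get_image('wrist'); cv2.imwrite('pics/w3.png',im[:,:,::-1]); np.save('w3.npy',w['T'])
o=monitor.get_obs(); print(o['q'].round(3),o['tool_pos'],o['tcp_rot'],o['time'])
print(proj(w,[.547,.159,.049]))
E
```

```text
time: 11.08
tool_pos: [0.54, -0.1333, 0.2444]
tcp_rot: [0.85, 0.526, 0.002, 0.003]
force: [-0.1, -0.3, -0.6]
width: 0.0851
grasp_force: 0.0
time: 11.45
tool_pos: [0.537, 0.0187, 0.2396]
tcp_rot: [0.684, 0.73, -0.001, -0.001]
force: [0.1, 0.6, 0.0]
width: 0.0851
grasp_force: 0.0
time: 11.82
tool_pos: [0.5416, 0.1593, 0.2394]
tcp_rot: [0.471, 0.882, -0.001, -0.001]
force: [1.7, -0.5, -0.7]
width: 0.0851
grasp_force: 0.0
time: 12.2
tool_pos: [0.5408, 0.1574, 0.2078]
tcp_rot: [0.226, 0.974, -0.001, -0.002]
force: [0.6, -1.0, 0.3]
width: 0.0852
grasp_force: 0.0
time: 12.7
tool_pos: [0.542, 0.1573, 0.2095]
tcp_rot: [0.025, 1.0, -0.0, -0.001]
force: [0.8, 0.1, -0.7]
width: 0.0848
grasp_force: 0.0
[ 0.208  0.304  1.547  0.     1.293 -1.313] [0.54217096 0.15736901 0.20969307] [ 2.51893305e-02  9.99682328e-01 -1.93417420e-04 -8.38499093e-04] 12.75
[320.90648841 187.02000514]
```

View pics/w3.png

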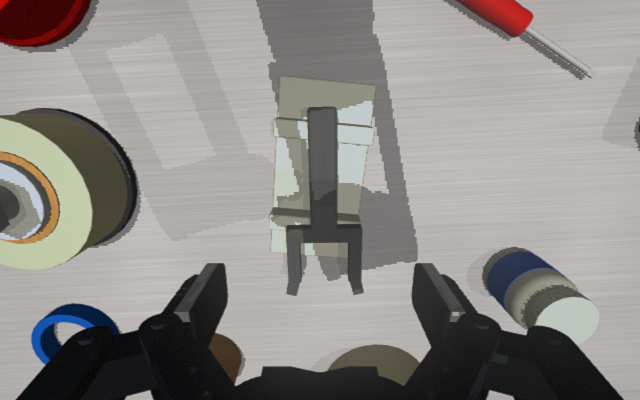

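The wrench shows with its tail at (321,107), the handle down to row 225 and tips at (293,294) and (357,292), lying on two bars at rows 130 and 215. Next I get its axis and origin.

```bash
python3 - <<'E'
from h import *
im=cv2.imread('pics/w3.png'); p=camera_params('wrist'); p['T']=np.load('w3.npy')
g=cv2.cvtColor(im,cv2.COLOR_BGR2GRAY)
for v in (130,150,170,190,205): print(v,np.where(g[v,280:370]<95)[0][[0,-1]]+280,end=' ')
m=(g<95).astype(np.uint8)*255; r=np.zeros_like(m); cv2.rectangle(r,(284,95),(366,300),255,-1); m&=r
m=cv2.morphologyEx(m,cv2.MORPH_OPEN,np.ones((3,3)))
c=max(cv2.findContours(m,cv2.RETR_EXTERNAL,2)[0],key=cv2.contourArea)[:,0]
W=np.array([cast(p,q,.049)[:2] for q in c])
h=W[(c[:,1]>125)&(c[:,1]<205)]; mid=h.mean(0)
rows=[]
for v in range(125,206,4):
    u=c[c[:,1]==v][:,0]
    if len(u)>1: rows.append([*cast(p,(u.min(),v),.049)[:2],*cast(p,(u.max(),v),.049)[:2]])
R=np.array(rows); M=(R[:,:2]+R[:,2:])/2; k=np.polyfit(M[:,0],M[:,1],1); yaw=np.arctan(k[0])
print('\nwidth',np.abs(R[:,1]-R[:,3]).mean(),'yaw deg',np.degrees(yaw),'y at .547',np.polyval(k,.547))
d=np.array([np.cos(yaw),np.sin(yaw)]); s=W@d; print('along min max',s.min(),s.max(),s.max()-s.min())
for n,uv in dict(tail=(322,107),tipL=(293,294),tipR=(357,292),crL=(289,228),crR=(362,226)).items(): print(n,cast(p,uv,.049).round(4))
n0=W[s<s.min()+.003].mean(0); print('tail',n0)
E
```

```text
130 [308 336] 150 [308 336] 170 [309 336] 190 [310 336] 205 [310 336] Traceback (most recent call last):
  File "<stdin>", line 14, in <module>
IndexError: too many indices for array: array is 1-dimensional, but 2 were indexed
```

```bash
python3 - <<'E'
from h import *
p=camera_params('wrist'); p['T']=np.load('w3.npy')
C=lambda u,v:cast(p,(u,v),.049)[:2]
M=np.array([C(a/2,v) for a,v in ((308+337,130),(308+337,150),(309+337,170),(310+337,190),(310+337,205))])
k=np.polyfit(M[:,0],M[:,1],1); print(M.round(4).tolist(),'yaw',np.degrees(np.arctan(k[0])))
print('w',np.linalg.norm(C(308,140)-C(337,140)))
for n,uv in dict(tail=(322,107),tipL=(293,294),tipR=(357,292),crL=(289,228),crR=(362,226),mid=(325,240)).items(): print(n,C(*uv).round(4))
tip=(C(293,294)+C(357,292))/2; t=C(322,107); d=tip-t; print(np.linalg.norm(d),np.degrees(np.arctan2(d[1],d[0])), 'origin',t+d/np.linalg.norm(d)*.078, tip-d/np.linalg.norm(d)*.124)
E
```

```text
[[0.4915, 0.1632], [0.5103, 0.1623], [0.5299, 0.1619], [0.5502, 0.1614], [0.566, 0.1607]] yaw -1.7918740138197493
w 0.02759807186552168
tail [0.4707 0.1637]
tipL [0.6685 0.122 ]
tipR [0.6695 0.1931]
crL [0.5893 0.1238]
crR [0.5908 0.1994]
mid [0.6047 0.1605]
0.1983606252693858 -1.7925313776415983 origin [0.5486594  0.16130643] [0.54502181 0.16142028]
```

```bash
python3 -m jog '{"translation":[[0.01,0.008,-0.1],[0.01,0.008,-0.18],[0.01,0.008,-0.25],[0.01,0.008,-0.3],[0.01,0.008,-0.33],[0.01,0.008,-0.338],[0.01,0.008,-0.338]],"twist":[[0,0,0.037],[0,0,0.037],[0,0,0.037],[0,0,0.037],[0,0,0.037],[0,0,0.037],[0,0,0.037]]}' 85
python3 chk.py 1
python3 -m jog '{"translation":[[0,0,0],[0,0,0],[0,0,0],[0,0,0],[0,0,0],[0,0,0],[0,0,0],[0,0,0]],"twist":[[0,0,0],[0,0,0],[0,0,0],[0,0,0],[0,0,0],[0,0,0],[0,0,0],[0,0,0]]}' 15 90
python3 chk.py 1
```

```text
time: 13.62
tool_pos: [0.5482, 0.1616, 0.042]
tcp_rot: [0.015, 1.0, 0.0, 0.0]
force: [0.1, -0.1, -1.1]
width: 0.085
grasp_force: 0.0
tz -0.036 F [ 0.1 -0.1 -1.1] yaw2a 178.3 w 85.0 pos [0.5482 0.1616 0.042 ]
time: 14.62
tool_pos: [0.5477, 0.1615, 0.0415]
tcp_rot: [0.015, 1.0, -0.0, -0.0]
force: [-1.0, -0.3, -0.0]
width: 0.0152
grasp_force: 0.0
tz -0.007 F [-1.  -0.3 -0. ] yaw2a 178.3 w 15.2 pos [0.5477 0.1615 0.0415]
```

```bash
python3 - <<'E'
from h import *
a=get_image('wrist'); b=get_image('side')
cv2.imwrite('pics/w4.png',np.hstack([a[100:400,120:520],cv2.resize(b[90:240,220:420],None,fx=2,fy=2)])[:,:,::-1])
E
```

```text
(no output)
```

View pics/w4.png

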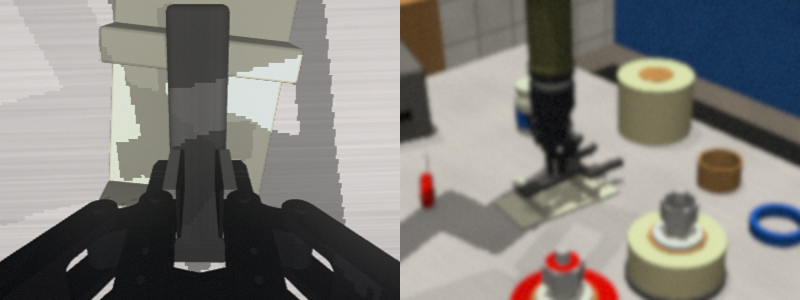

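```bash
python3 - <<'E'
from h import *
p=camera_params('wrist'); print(np.round(p['T'],3).tolist())
im=cv2.imread('pics/w4.png'); g=cv2.cvtColor(im,cv2.COLOR_BGR2GRAY)
for v in (8,20,60,100,130,145): 
    w=np.where(g[v,:400]<105)[0]; w=w[(w>150)&(w<245)]; print(v+100,w[0]+120,w[-1]+120,
     [round(float(np.linalg.norm(cast(p,(w[0]+120,v+100),z)-cast(p,(w[-1]+121,v+100),z)))*1e3,1) for z in (.035,.042,.049,.056,.063)], cast(p,(w[0]+120,v+100),.049).round(4))
for v in range(140,270,10): print(v,g[v,160:240:4].tolist())
for x in (-.011,.011):
  for y in (-.0075,.0075): 
    for z in (.025,.05): print(x,y,z,(proj(p,[.5477+x,.1615+y,z])-[120,100]).round(0))
for x in (.47,.52,.5477,.59): print('handle',x,[(proj(p,[x,.1615-.0316*(x-.5477)+s*.014,.049])-[120,100]).round(0).tolist() for s in (1,-1)])
E
```

```text
[[0.03, -0.951, -0.309, 0.468], [1.0, 0.029, 0.009, 0.164], [-0.0, -0.309, 0.951, 0.193], [0.0, 0.0, 0.0, 1.0]]
108 287 348 [29.0, 27.7, 26.4, 25.1, 23.8] [0.4718 0.1505 0.049 ]
120 286 349 [30.2, 28.9, 27.5, 26.2, 24.9] [0.4768 0.1497 0.049 ]
160 287 347 [29.9, 28.6, 27.3, 25.9, 24.6] [0.4941 0.1491 0.049 ]
200 288 346 [30.1, 28.8, 27.4, 26.1, 24.7] [0.5129 0.1484 0.049 ]
230 289 346 [30.5, 29.1, 27.8, 26.4, 25.1] [0.5279 0.148  0.049 ]
245 289 345 [30.4, 29.1, 27.7, 26.4, 25.0] [0.5358 0.1475 0.049 ]
140 [138, 137, 132, 80, 87, 88, 83, 59, 58, 57, 56, 59, 59, 64, 66, 66, 60, 136, 135, 138]
150 [136, 135, 135, 70, 71, 54, 48, 58, 58, 58, 58, 57, 59, 59, 36, 69, 73, 75, 136, 137]
160 [58, 54, 67, 72, 71, 37, 44, 56, 56, 56, 55, 56, 57, 57, 34, 55, 69, 71, 59, 59]
170 [41, 37, 72, 72, 70, 31, 38, 54, 53, 55, 52, 54, 52, 55, 31, 33, 70, 70, 68, 39]
180 [35, 63, 68, 69, 60, 31, 38, 52, 54, 55, 50, 54, 54, 53, 28, 29, 70, 67, 70, 34]
190 [36, 61, 113, 109, 41, 28, 33, 53, 52, 51, 51, 49, 51, 51, 25, 36, 97, 111, 110, 37]
200 [37, 32, 29, 28, 33, 30, 50, 52, 49, 51, 48, 52, 53, 55, 27, 35
[... 257 characters left out ...]
21, 22, 22, 23]
240 [23, 23, 17, 25, 50, 52, 54, 52, 53, 50, 51, 50, 51, 50, 51, 51, 29, 20, 23, 22]
250 [19, 20, 20, 21, 51, 50, 50, 51, 51, 49, 49, 51, 49, 51, 50, 51, 47, 20, 22, 21]
260 [17, 22, 18, 16, 49, 47, 49, 49, 50, 48, 49, 48, 50, 47, 49, 48, 46, 20, 18, 18]
-0.011 -0.0075 0.025 [185. 127.]
-0.011 -0.0075 0.05 [182. 147.]
-0.011 0.0075 0.025 [211. 127.]
-0.011 0.0075 0.05 [213. 146.]
0.011 -0.0075 0.025 [186. 163.]
0.011 -0.0075 0.05 [184. 187.]
0.011 0.0075 0.025 [212. 162.]
0.011 0.0075 0.05 [214. 186.]
handle 0.47 [[232.0, 1.0], [166.0, 4.0]]
handle 0.52 [[228.0, 113.0], [169.0, 114.0]]
handle 0.5477 [[227.0, 165.0], [170.0, 167.0]]
handle 0.59 [[224.0, 235.0], [172.0, 237.0]]
```

```bash
python3 - <<'E'
from h import *
p=camera_params('wrist'); o=monitor.get_obs(); t=o['tool_pos']; print(t,o['width'],o['grasp_force'],o['force'])
for dz in (-.017,-.004,.01,.02):
  print(dz,[proj(p,t+[x,y,dz]).round(0).tolist() for x in(-.011,.011) for y in (-.0425,-.0075)])
E
```

```text
[0.54772174 0.16150248 0.04157553] 0.014949039518350275 0.0 [-0.59943958 -0.95808386  0.41303574]
-0.017 [[242.0, 229.0], [305.0, 227.0], [246.0, 264.0], [306.0, 262.0]]
-0.004 [[236.0, 239.0], [303.0, 237.0], [241.0, 276.0], [305.0, 274.0]]
0.01 [[229.0, 251.0], [302.0, 249.0], [234.0, 290.0], [304.0, 288.0]]
0.02 [[224.0, 261.0], [301.0, 259.0], [229.0, 302.0], [303.0, 300.0]]
```

The picture and the numbers agree that the pads closed above the handle (seen to end at about z = 0.05). The fingertips are about 25 mm shorter than the TCP figures suggest, so I open and go 26 mm lower.

```bash
python3 -m jog '{"translation":[[0,0,0],[0,0,0],[0,0,0],[0,0,0],[0,0,0],[0,0,-0.02],[0,0,-0.04],[0,0,-0.04]],"twist":[[0,0,0],[0,0,0],[0,0,0],[0,0,0],[0,0,0],[0,0,0],[0,0,0],[0,0,0]]}' 70 90 >/dev/null; python3 chk.py 1 
python3 -m jog '{"translation":[[0,0,-0.006],[0,0,-0.012],[0,0,-0.012]],"twist":[[0,0,0],[0,0,0],[0,0,0]]}' >/dev/null; python3 chk.py 1 
python3 -m jog '{"translation":[[0,0,0],[0,0,0],[0,0,0],[0,0,0],[0,0,0],[0,0,0],[0,0,0],[0,0,0]],"twist":[[0,0,0],[0,0,0],[0,0,0],[0,0,0],[0,0,0],[0,0,0],[0,0,0],[0,0,0]]}' 15 90
python3 chk.py 1
```

```text
tz -0.053 F [-1.  -1.1  0.3] yaw2a 178.3 w 69.8 pos [0.5465 0.1612 0.0201]
tz 0.019 F [-0.2 -1.1  0.5] yaw2a 178.3 w 70.2 pos [0.5476 0.1615 0.0154]
time: 17.1
tool_pos: [0.5479, 0.1614, 0.0161]
tcp_rot: [0.015, 1.0, 0.0, 0.0]
force: [-0.4, -1.0, 5.6]
width: 0.0265
grasp_force: 89.3
tz -0.049 F [-0.4 -1.   5.6] yaw2a 178.3 w 26.5 pos [0.5479 0.1614 0.0161]
```

```bash
python3 -m jog '{"translation":[[0,0,0.03],[0,0,0.09],[0,0,0.156],[-0.02,-0.03,0.156],[-0.04,-0.06,0.156],[-0.06,-0.09,0.156],[-0.08,-0.12,0.156],[-0.104,-0.15,0.156]],"twist":[[0,0,0],[0,0,0],[0,0,0],[0,0,-0.2],[0,0,-0.4],[0,0,-0.6],[0,0,-0.8],[0,0,-1]]}' >/dev/null; python3 chk.py 1 
python3 -m jog '{"translation":[[-0.03,-0.04,0],[-0.06,-0.08,0],[-0.09,-0.12,0],[-0.104,-0.153,0],[-0.104,-0.153,0],[-0.104,-0.153,0]],"twist":[[0,0,-0.2],[0,0,-0.4],[0,0,-0.6],[0,0,-0.8],[0,0,-0.83],[0,0,-0.83]]}' >/dev/null; python3 chk.py 1
python3 - <<'E'
from h import *
w=camera_params('wrist'); a=get_image('wrist'); np.save('w5.npy',w['T']); b=get_image('side')
cv2.imwrite('pics/w5.png',np.hstack([a[:,120:520],cv2.resize(b[100:300,220:420],None,fx=2,fy=2)])[:,:,::-1])
print(monitor.get_obs()['q'].round(3),proj(w,[.538,-.132,.137]))
E
```

```text
tz -0.051 F [ 0.   0.6 -3.2] yaw2a 148.1 w 26.0 pos [0.4951 0.0861 0.0938]
tz -0.011 F [-0.4 -0.1 -3.9] yaw2a 123.4 w 26.4 pos [0.4442 0.0103 0.0939]
[-0.072  0.28   1.946  0.     0.915 -0.656] [319.56086102 570.73813111]
```

View pics/w5.png

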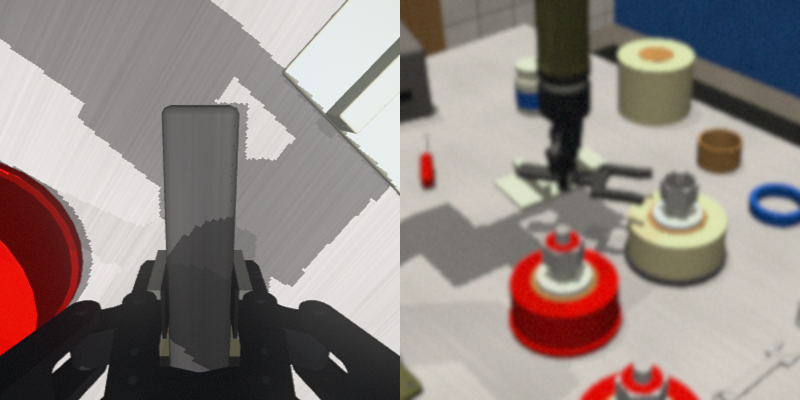

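The wrench is held level, with its jaw facing the pale reel's nut in the side view (jaw at (645,185), nut at (680,190)); the tail is straight between the fingers at (200,107). Now I slide it on in steps, watching the force.

```bash
cat > f.py <<'E'
import sys
from h import *
o=monitor.get_obs(); T=o['tcp_rot']; a=np.degrees(2*np.arctan2(T[1],T[0])); F=o['force']; t=o['tool_pos']; C=np.array([.538,-.132])
r=t[:2]-C; M=o['torque'][2]+r[0]*F[1]-r[1]*F[0]; d=np.array([np.cos(np.radians(a-180)),np.sin(np.radians(a-180))])
print('t %.1f Mnut %.2f tz %.2f F %s xdir %.1f w %.1f axial %.1f lat %.1f z %.1f'%(o['time'],M,o['torque'][2],F.round(1),a-180,o['width']*1e3,-r@d*1e3,(r[0]*d[1]-r[1]*d[0])*1e3,t[2]*1e3))
sys.exit(int(np.hypot(F[0],F[1])>float(sys.argv[1])))
E
python3 -m jog '{"translation":[[0.01,-0.016,0],[0.022,-0.033,0],[0.022,-0.033,0]],"twist":[[0,0,0],[0,0,0],[0,0,0]]}' >/dev/null; python3 f.py 8 || exit
python3 -m jog '{"translation":[[0.01,-0.016,0],[0.022,-0.033,0],[0.022,-0.033,0]],"twist":[[0,0,0],[0,0,0],[0,0,0]]}' >/dev/null; python3 f.py 8 || exit
python3 -m jog '{"translation":[[0.01,-0.016,0],[0.022,-0.033,0],[0.022,-0.033,0]],"twist":[[0,0,0],[0,0,0],[0,0,0]]}' >/dev/null; python3 f.py 8 || exit
python3 -m jog '{"translation":[[0.01,-0.016,0],[0.022,-0.033,0],[0.022,-0.033,0]],"twist":[[0,0,0],[0,0,0],[0,0,0]]}' >/dev/null; python3 f.py 8
```

```text
t 19.3 Mnut -0.05 tz 0.02 F [ 0.   0.8 -2.8] xdir -56.6 w 26.0 axial 149.2 lat -0.2 z 93.7
t 19.7 Mnut -0.03 tz -0.00 F [ 0.2  0.1 -3.1] xdir -56.7 w 26.6 axial 129.5 lat -0.0 z 93.7
t 20.1 Mnut 0.00 tz -0.02 F [-0.6  0.5 -4.4] xdir -56.6 w 26.8 axial 109.7 lat -0.1 z 93.8
t 20.4 Mnut -0.07 tz 0.01 F [ 0.7  0.5 -3.9] xdir -56.7 w 26.7 axial 90.2 lat 0.2 z 93.6
```

```bash
python3 -m jog '{"translation":[[0.005,0.0035,0],[0.0106,0.0066,0],[0.0106,0.0066,0]],"twist":[[0,0,-0.067],[0,0,-0.133],[0,0,-0.133]]}' >/dev/null; python3 f.py 25 || exit
python3 -m jog '{"translation":[[0.0055,0.003,0],[0.011,0.006,0],[0.011,0.006,0]],"twist":[[0,0,-0.067],[0,0,-0.133],[0,0,-0.133]]}' >/dev/null; python3 f.py 25
```

```text
t 20.8 Mnut 0.08 tz 0.17 F [ 0.7  0.8 -3.2] xdir -60.6 w 26.5 axial 90.8 lat -0.4 z 93.7
t 21.2 Mnut 0.73 tz 0.77 F [ 0.5 -0.2 -2.7] xdir -64.4 w 26.9 axial 90.8 lat 0.1 z 93.6
```

```bash
python3 -m jog '{"translation":[[0.006,0.0025,0],[0.0116,0.005,0]],"twist":[[0,0,-0.067],[0,0,-0.133]]}' >/dev/null; python3 f.py 25 || exit
python3 -m jog '{"translation":[[0.006,0.002,0],[0.0118,0.0042,0]],"twist":[[0,0,-0.067],[0,0,-0.133]]}' >/dev/null; python3 f.py 25 || exit
python3 -m jog '{"translation":[[0.006,0.0017,0],[0.012,0.0034,0]],"twist":[[0,0,-0.067],[0,0,-0.133]]}' >/dev/null; python3 f.py 25 || exit
python3 -m jog '{"translation":[[0.006,0.0012,0],[0.0124,0.0024,0]],"twist":[[0,0,-0.067],[0,0,-0.133]]}' >/dev/null; python3 f.py 25 || exit
python3 -m jog '{"translation":[[0.006,0.0008,0],[0.0126,0.0016,0]],"twist":[[0,0,-0.067],[0,0,-0.133]]}' >/dev/null; python3 f.py 25 || exit
python3 -m jog '{"translation":[[0.006,0.0004,0],[0.0124,0.0008,0]],"twist":[[0,0,-0.067],[0,0,-0.133]]}' >/dev/null; python3 f.py 25
```

```text
t 21.4 Mnut 0.97 tz 1.07 F [ 1.2 -0.1 -4.3] xdir -68.5 w 26.0 axial 90.9 lat 0.4 z 93.6
t 21.7 Mnut 1.03 tz 1.09 F [ 0.9 -0.7 -2.9] xdir -72.4 w 26.2 axial 90.9 lat 0.4 z 93.7
t 21.9 Mnut 1.08 tz 1.07 F [ 0.2 -0.9 -3. ] xdir -76.5 w 26.6 axial 91.0 lat 0.4 z 93.7
t 22.2 Mnut 1.12 tz 1.13 F [ 0.4 -1.6 -3.8] xdir -80.6 w 26.4 axial 91.0 lat 0.5 z 93.7
t 22.4 Mnut 1.00 tz 1.14 F [ 1.5 -0.2 -2.9] xdir -84.7 w 26.5 axial 91.0 lat 0.5 z 93.6
t 22.7 Mnut 1.04 tz 1.18 F [ 1.6 -0.1 -3.3] xdir -88.7 w 26.4 axial 91.1 lat 0.5 z 93.6
```

```bash
python3 -m jog '{"translation":[[0.006,0,0],[0.0126,0,0]],"twist":[[0,0,-0.067],[0,0,-0.133]]}' >/dev/null; python3 f.py 25 || exit
python3 -m jog '{"translation":[[0.003,0,0],[0.0062,0,0]],"twist":[[0,0,-0.033],[0,0,-0.067]]}' >/dev/null; python3 f.py 25 || exit
python3 -m jog '{"translation":[[0.003,0,0],[0.0062,-0.0005,0]],"twist":[[0,0,-0.033],[0,0,-0.067]]}' >/dev/null; python3 f.py 25 || exit
python3 -m jog '{"translation":[[0.003,0,0],[0.0062,-0.0007,0]],"twist":[[0,0,-0.033],[0,0,-0.067]]}' >/dev/null; python3 f.py 25
```

```text
t 22.9 Mnut 1.02 tz 1.20 F [ 2.   0.2 -3. ] xdir -92.6 w 26.5 axial 91.1 lat 0.6 z 93.7
t 23.2 Mnut 1.06 tz 1.21 F [ 1.7  0.2 -2.8] xdir -94.6 w 26.4 axial 91.1 lat 0.6 z 93.6
t 23.4 Mnut 0.95 tz 1.25 F [ 3.1 -0.9 -3.1] xdir -96.6 w 26.6 axial 91.1 lat 0.7 z 93.7
t 23.7 Mnut 1.06 tz 1.30 F [ 2.5 -1.1 -1.3] xdir -98.6 w 26.5 axial 91.2 lat 0.8 z 93.7
```

```bash
cat > g.sh <<'E'
python3 f.py 25 | tee /tmp/l; awk '{exit ($4>1.7)}' /tmp/l
E
python3 -m jog '{"translation":[[0.003,-0.0004,0],[0.0062,-0.0008,0]],"twist":[[0,0,-0.033],[0,0,-0.067]]}' >/dev/null; sh g.sh || exit
python3 -m jog '{"translation":[[0.003,-0.0005,0],[0.0062,-0.001,0]],"twist":[[0,0,-0.033],[0,0,-0.067]]}' >/dev/null; sh g.sh || exit
python3 -m jog '{"translation":[[0.003,-0.0006,0],[0.0062,-0.0012,0]],"twist":[[0,0,-0.033],[0,0,-0.067]]}' >/dev/null; sh g.sh || exit
python3 -m jog '{"translation":[[0.003,-0.0007,0],[0.0061,-0.0014,0]],"twist":[[0,0,-0.033],[0,0,-0.067]]}' >/dev/null; sh g.sh
```

```text
t 23.9 Mnut 1.74 tz 1.92 F [ 1.9 -0.8 -3.9] xdir -100.6 w 26.7 axial 91.3 lat 1.4 z 93.5
```

```bash
python3 -m jog '{"translation":[[0.003,-0.0005,0],[0.003,-0.0005,0]],"twist":[[0,0,-0.033],[0,0,-0.033]]}' >/dev/null; sh g.sh 
python3 -m jog '{"translation":[[-0.004,0.0006,0],[-0.008,0.0012,0],[-0.0124,0.0018,0],[-0.0124,0.0018,0]],"twist":[[0,0,0.045],[0,0,0.09],[0,0,0.133],[0,0,0.133]]}' >/dev/null; sh g.sh
python3 -m jog '{"translation":[[-0.003,0.0004,0],[-0.0062,0.0006,0],[-0.0062,0.0006,0]],"twist":[[0,0,0.033],[0,0,0.067],[0,0,0.067]]}' >/dev/null; sh g.sh
```

```text
t 24.2 Mnut 1.85 tz 1.96 F [ 1.  -1.  -2.9] xdir -101.5 w 26.7 axial 91.4 lat 1.5 z 93.5
t 24.7 Mnut 0.13 tz 0.61 F [ 5.  -2.2 -3.7] xdir -97.6 w 26.3 axial 91.3 lat 0.0 z 94.0
t 25.1 Mnut -0.02 tz 0.46 F [ 5.  -3.1 -3.5] xdir -95.6 w 26.2 axial 90.6 lat -0.0 z 93.9
```

```bash
python3 -m jog '{"translation":[[0.002,0,0],[0.003,0,0],[0.003,0,0]],"twist":[[0,0,0],[0,0,0],[0,0,0]]}' >/dev/null; sh g.sh
```

```text
t 25.4 Mnut 0.00 tz 0.29 F [ 3.1 -1.  -3.5] xdir -95.6 w 26.5 axial 91.4 lat -0.2 z 93.6
```

```bash
python3 -m jog '{"translation":[[0.002,0,0],[0.003,0,0],[0.003,0,0]],"twist":[[0,0,0],[0,0,0],[0,0,0]]}' >/dev/null; sh g.sh
python3 -m jog '{"translation":[[0.001,0.012,0],[0.002,0.024,0],[0.002,0.024,0]],"twist":[[0,0,0],[0,0,0],[0,0,0]]}' >/dev/null; sh g.sh
```

```text
t 25.8 Mnut 0.01 tz -0.05 F [-0.8 -1.1 -2.2] xdir -95.6 w 26.7 axial 91.7 lat -0.6 z 93.2
t 26.2 Mnut -0.11 tz -0.23 F [-1.   1.8 -2.9] xdir -95.5 w 26.2 axial 104.9 lat -0.9 z 93.3
```

```bash
python3 -m jog '{"translation":[[-0.001,0.004,0],[-0.001,0.014,0],[-0.001,0.024,0]],"twist":[[0,0,0],[0,0,0],[0,0,0]]}' >/dev/null; sh g.sh
python3 -m jog '{"translation":[[0.001,0.012,0],[0.002,0.024,0],[0.003,0.036,0]],"twist":[[0,0,0],[0,0,0],[0,0,0]]}' >/dev/null; sh g.sh
python3 -m jog '{"translation":[[0.003,0.02,0],[0.006,0.04,0],[0.01,0.06,0],[0.01,0.06,0]],"twist":[[0,0,0],[0,0,0],[0,0,0],[0,0,0]]}' >/dev/null; sh g.sh
```

```text
t 26.6 Mnut -0.05 tz -0.03 F [ 0.1 -1.4 -3.2] xdir -95.6 w 26.5 axial 115.9 lat -0.7 z 93.8
t 26.9 Mnut -0.07 tz 0.02 F [ 0.7  0.4 -3.2] xdir -95.5 w 26.6 axial 134.1 lat -0.1 z 93.7
t 27.4 Mnut -0.00 tz -0.08 F [-0.5 -0.  -2.8] xdir -95.5 w 26.0 axial 164.9 lat -2.4 z 93.6
```

```bash
python3 -m jog '{"translation":[[0,0.06,0],[0,0.12,0],[0,0.18,0],[0,0.22,0]],"twist":[[0,0,0.2],[0,0,0.45],[0,0,0.7],[0,0,1]]}' >/dev/null
python3 -m jog '{"translation":[[0,0.02,0],[0,0.04,0],[0,0.04,0],[0,0.04,0]],"twist":[[0,0,0.25],[0,0,0.5],[0,0,0.75],[0,0,1]]}' >/dev/null
python3 -m jog '{"translation":[[0,0,0],[0,0,0],[0,0,0],[0,0,0],[0,0,0]],"twist":[[0,0,0.25],[0,0,0.5],[0,0,0.75],[0,0,1],[0,0,1]]}' >/dev/null; sh g.sh
python3 - <<'E'
from h import *
w=camera_params('wrist'); a=get_image('wrist'); np.save('w6.npy',w['T']); cv2.imwrite('pics/w6.png',a[:,:,::-1])
o=monitor.get_obs(); print(o['tool_pos'],o['q'].round(2))
for n,f in (('w5',cv2.imread('pics/w5.png')[:,:400]),('w6',cv2.imread('pics/w6.png')[:,120:520])):
    g=cv2.cvtColor(f,cv2.COLOR_BGR2GRAY).astype(int)
    for v in (120,150,180,210,240):
        print(n,v,[i for i in range(140,260) if abs(g[v,i+1]-g[v,i-1])>22])
E
```

```text
t 29.1 Mnut -0.03 tz 0.02 F [ 0.2 -0.4 -4.1] xdir -5.6 w 26.6 axial 11.0 lat -293.0 z 93.5
[0.55574162 0.1607401  0.0935203 ] [ 0.21  0.44  1.67 -0.    1.04 -1.26]
w5 120 [161, 162, 238, 239, 246, 247, 248]
w5 150 [162, 163, 237, 238, 244, 245, 246]
w5 180 [149, 150, 163, 164, 236, 237]
w5 210 [160, 161, 164, 165, 235, 236]
w5 240 [164, 165, 166, 178, 179, 233, 234, 235]
w6 120 [161, 162, 238, 239, 240]
w6 150 [162, 163, 236, 237, 238]
w6 180 [146, 147, 163, 164, 235, 236, 237, 258]
w6 210 [155, 156, 163, 164, 165, 234, 235, 236, 255]
w6 240 [140, 141, 164, 165, 166, 233, 234, 235, 252]
```

View pics/w6.png

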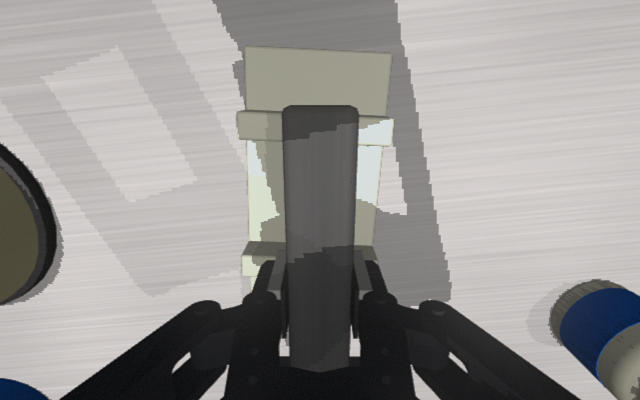

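The wrench hasn't moved in the grip: its edges are at the same pixels as before the turning. The rest lies straight below, bars at rows 127 and 258, so I lower it to the original pose.

```bash
python3 -m jog '{"translation":[[-0.015,0.002,0],[-0.015,0.002,-0.04],[-0.015,0.002,-0.08],[-0.015,0.002,-0.115],[-0.015,0.002,-0.138],[-0.015,0.002,-0.148],[-0.015,0.002,-0.148]],"twist":[[0,0,0.13],[0,0,0.13],[0,0,0.13],[0,0,0.13],[0,0,0.13],[0,0,0.13],[0,0,0.13]]}' >/dev/null; sh g.sh; python3 chk.py 9
python3 -m jog '{"translation":[[0,0,-0.003],[0,0,-0.006],[0,0,-0.006]],"twist":[[0,0,0],[0,0,0],[0,0,0]]}' >/dev/null; python3 chk.py 9
```

```text
t 30.0 Mnut 0.10 tz -0.03 F [-0.4  0.1 -3.2] xdir -1.7 w 26.5 axial -1.8 lat -294.1 z 19.5
tz -0.031 F [-0.4  0.1 -3.2] yaw2a 178.3 w 26.5 pos [0.5484 0.162  0.0195]
tz 0.022 F [ 0.2 -0.2 -3.1] yaw2a 178.4 w 26.3 pos [0.5484 0.162  0.0168]
```

```bash
python3 -m jog '{"translation":[[0,0,-0.001],[0,0,-0.002],[0,0,-0.002]],"twist":[[0,0,0],[0,0,0],[0,0,0]]}' >/dev/null; python3 chk.py 9
python3 -m jog '{"translation":[[0,0,-0.001],[0,0,-0.001]],"twist":[[0,0,0],[0,0,0]]}' >/dev/null; python3 chk.py 9
```

```text
tz 0.011 F [-2.  -0.3  2.8] yaw2a 178.4 w 26.4 pos [0.5485 0.162  0.0161]
tz -0.015 F [-3.3 -1.   8.1] yaw2a 178.4 w 26.4 pos [0.5485 0.162  0.0161]
```

Contact: the weight is on the bars. I open slowly and rise straight up.

```bash
python3 -m jog '{"translation":[[0,0,0],[0,0,0],[0,0,0],[0,0,0],[0,0,0],[0,0,0],[0,0,0],[0,0,0]],"twist":[[0,0,0],[0,0,0],[0,0,0],[0,0,0],[0,0,0],[0,0,0],[0,0,0],[0,0,0]]}' 75 >/dev/null; python3 chk.py 9
python3 -m jog '{"translation":[[0,0,0.02],[0,0,0.08],[0,0,0.18],[0,0,0.28],[0,0,0.387],[0,0,0.387]],"twist":[[0,0,0],[0,0,0],[0,0,0],[0,0,0],[0,0,0],[0,0,0]]}' >/dev/null; python3 chk.py 9
python3 -m jog '{"translation":[[-0.1,0.1,0.05],[-0.2,0.2,0.1],[-0.2,0.3,0.1],[-0.2,0.4,0.1],[-0.2,0.4,0.1],[-0.2,0.4,0.1]],"twist":[[0,0,0],[0,0,0],[0,0,0],[0,0,0],[0,0,0],[0,0,0]]}'
python3 - <<'E'
from h import *
t=get_image('top'); s=get_image('side'); cv2.imwrite('pics/t7.png',t[:,:,::-1])
A=cv2.resize(t[130:260,160:360],(600,390),interpolation=2)[:,:400]; 
cv2.imwrite('pics/end.png',np.hstack([A,cv2.resize(s[120:250,260:393],(400,390),interpolation=2)])[:,:,::-1])
o=cv2.imread('pics/top0.png'); d=cv2.absdiff(o,t[:,:,::-1].copy()).max(2)[140:235,225:275]; print('diff px',(d>50).sum())
E
```

```text
tz 0.029 F [ 0.4  0.4 -0.1] yaw2a 178.4 w 74.9 pos [0.5483 0.1619 0.0151]
tz 0.007 F [ 0.2 -0.4 -0.4] yaw2a 178.4 w 75.0 pos [0.5519 0.1628 0.2148]
time: 33.5
tool_pos: [0.4476, 0.3613, 0.2577]
tcp_rot: [0.014, 1.0, -0.001, -0.001]
force: [-0.7, -0.7, 0.1]
width: 0.0753
grasp_force: 0.0
diff px 26
```

View pics/end.png

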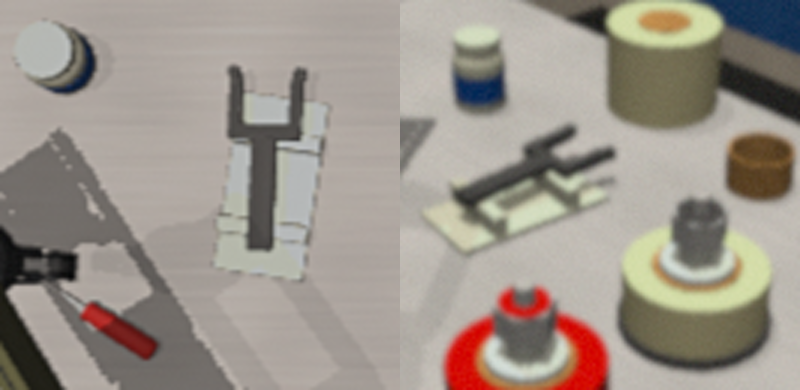

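The wrench lies flat across both bars as before (top view (262,170), side view (540,165)), the nut is tight on the pale reel, and the bystanders are where they were.

```bash
python3 -c "
from station import sign_off
print(sign_off())"
```

```text
the job is handed in; nothing more can be done
None
```

I turned the nut by hand to its stop, tightened it with the wrench to the hard end, laid the wrench back flat across both bars, and handed the job in at about 34 s.

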